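Press down the stencil's hold-down buttons in order

TASK

Secure the stencil on its printing board: with the fingertips, gently press the red hold-down button home (down about 1 cm, where it stays), then the yellow one, then the blue one, and move clear. Leave the green button up, for the corner by which the sheet will be peeled off. Only press: pinch or lift nothing, and do not disturb the stencil, the paint jar on it, the tin or the brush.

Things in the scene. Friction and masses are not known exactly. Their poses are not given: they have to be found in the camera images.
- board: wooden printing board, 250 x 300 x 15 mm (x, y, z), fixed to the table for the job; origin at the centre of its underside, on the table. Placed and turned differently each time.
- stencil: loose black perforated stencil sheet, 180 x 226 x 4 mm, lying on the board (sheet top 19 mm above the table); origin at the centre of its underside. The four button posts stand just outside its corners.
- red_post: steel post of the red button, 17 mm across and 12 mm tall, upright and fixed to the board just outside one corner of the stencil (which corner varies); origin at its foot, on the board's top (15 mm above the table). It carries the red button.
- red_top (a point): centre of the flat top face of the red hold-down button, a disc 36 mm across and 10 mm thick over the post; about 47 mm above the table when up, about 36 mm when pressed home; moves with the button.
- red_button (a joint): how far the red button is pressed straight down (m): 0 fully up, about 0.011 when pressed home; starts 0 to 0.0015. It stays where it is left, held by friction; it yields at about 2.5 N, rising to about 5 N at 0.011. Beyond that is a springy overtravel (to about 6.5 N at the hard stop, 0.016), from which it comes back to about 0.011 when let go; do not run it onto the hard stop, where the push soon passes the 25 N it may bear.
- yellow_post: steel post of the yellow button, 17 mm across and 12 mm tall, upright and fixed to the board just outside one corner of the stencil (which corner varies); origin at its foot, on the board's top (15 mm above the table). It carries the yellow button.
- yellow_top (a point): centre of the flat top face of the yellow hold-down button, a disc 36 mm across and 10 mm thick over the post; about 47 mm above the table when up, about 36 mm when pressed home; moves with the button.
- yellow_button (a joint): how far the yellow button is pressed straight down (m): 0 fully up, about 0.011 when pressed home; starts 0 to 0.0015. It stays where it is left, held by friction; it yields at about 2.5 N, rising to about 5 N at 0.011. Beyond that is a springy overtravel (to about 6.5 N at the hard stop, 0.016), from which it comes back to about 0.011 when let go; do not run it onto the hard stop, where the push soon passes the 25 N it may bear.
- blue_post: steel post of the blue button, 17 mm across and 12 mm tall, upright and fixed to the board just outside one corner of the stencil (which corner varies); origin at its foot, on the board's top (15 mm above the table). It carries the blue button.
- blue_top (a point): centre of the flat top face of the blue hold-down button, a disc 36 mm across and 10 mm thick over the post; about 47 mm above the table when up, about 36 mm when pressed home; moves with the button.
- blue_button (a joint): how far the blue button is pressed straight down (m): 0 fully up, about 0.011 when pressed home; starts 0 to 0.0015. It stays where it is left, held by friction; it yields at about 2.5 N, rising to about 5 N at 0.011. Beyond that is a springy overtravel (to about 6.5 N at the hard stop, 0.016), from which it comes back to about 0.011 when let go; do not run it onto the hard stop, where the push soon passes the 25 N it may bear.
- green_post: steel post of the green button, 17 mm across and 12 mm tall, upright and fixed to the board just outside one corner of the stencil (which corner varies); origin at its foot, on the board's top (15 mm above the table). It carries the green button.
- green_top (a point): centre of the flat top face of the green hold-down button, a disc 36 mm across and 10 mm thick over the post; about 47 mm above the table when up, about 36 mm when pressed home; moves with the button.
- green_button (a joint): how far the green button is pressed straight down (m): 0 fully up, about 0.011 when pressed home; starts 0 to 0.0015. It stays where it is left, held by friction; it yields at about 2.5 N, rising to about 5 N at 0.011. Beyond that is a springy overtravel (to about 6.5 N at the hard stop, 0.016), from which it comes back to about 0.011 when let go; do not run it onto the hard stop, where the push soon passes the 25 N it may bear.
- jar: small closed paint jar with an orange cap, 52 mm across, 60 mm tall, standing on the stencil near its middle, so its top is 79 mm above the table; origin at the centre of its underside. Bystander.
- tin: closed paint tin with a teal band, 66 mm across, 85 mm tall, standing on the table beyond the board's +y side; origin at the centre of its underside. Bystander.
- brush: stencil brush 190 mm long lying on the table beyond the board's -y side; origin at its underside, its x axis along the handle. Bystander.

How it is judged (in metres and radians):
On the way, in this order (a step that is already met when the one before it is completed fails the run):
1. red is down, yellow and blue still up (value of joint red_button above 0.006 m and value of joint each of yellow_button, blue_button below 0.004 m), for 0.1 s.
2. then yellow is down, blue still up (value of joint each of red_button, yellow_button above 0.006 m and value of joint blue_button below 0.004 m), for 0.1 s.
3. then blue is down (value of joint each of red_button, yellow_button, blue_button above 0.006 m), for 0.1 s.
At the end, for the whole second after the job is handed in: The red, yellow and blue buttons are each at least 6 mm down (of about 11 mm), the green one is less than 4 mm down; the stencil lies flat within 10 mm of where it was, and the jar, tin and brush are at rest within 20 mm of where they were, jar and tin upright (all of step 3 and value of joint green_button below 0.004 m and distance of stencil from where it was at the start of the episode below 0.01 m and distance of each of jar, tin, brush from where it was at the start of the episode below 0.02 m and angle between each of stencil, jar, tin's own z axis and vertical below 0.15 rad and linear speed of each of stencil, jar, tin, brush below 0.02 m/s); the robot touches nothing.
It fails at once if a button is pushed or squeezed with more than 25 N (contact force between any of the fingers, the arm and red_post above 25 N or contact force between any of the fingers, the arm and yellow_post above 25 N or contact force between any of the fingers, the arm and blue_post above 25 N or contact force between any of the fingers, the arm and green_post above 25 N).
It fails at once if the green button is pressed (more than 4 mm down) (value of joint green_button above 0.004 m).
It fails at once if the stencil is lifted, tipped or shifted by more than 10 mm (distance of stencil from where it was at the start of the episode above 0.01 m or angle between stencil's own z axis and vertical above 0.15 rad).
It fails at once if the jar, tin or brush is lifted or moved by more than 20 mm, or the jar or tin tipped (distance of any of jar, tin, brush from where it was at the start of the episode above 0.02 m or angle between any of jar, tin's own z axis and vertical above 0.15 rad).
It also fails if it takes over 54 s, if anything falls off the work surface, if the arm or the gripper's body presses on something with over 40 N, if the wrist force passes 120 N, or if a joint passes its speed limit or range.

ROBOT

A 6-joint arm with a two-finger parallel gripper is mounted at the origin on the work surface. World frame = base frame: x ahead of the robot, y to its left, z up, the work surface at z = 0. Lengths are in mm, angles in rad, forces in N, time in s.
With the tool pointing down it reaches from about 150 to 775 mm from the base axis. Payload 6.1 kg.
Tool frame: the origin (TCP) lies between the finger pads; the fingertips stand 17 mm ahead of it and the grasp point (between the pads) lies 2 mm behind it; z points along the fingers, y is the line along which they close (so a half turn about z gives the same grasp; the last joint's range is limited). The gripper opens to 85 mm and grips with 20 to 120 N. Pads are 22 mm wide; open, the fingers measure 114 mm over their backs; the gripper's body (76 mm by 85 mm) begins 54 mm behind the grasp point. The pads swing forward as they close: fully open they stand 13 mm farther back than shut.
Start: joints at [1.173, 0.126, -0.04, 1.405, 0, 1.571], TCP at [203.372, 483.992, 248.295] pointing down, gripper open.
Joint ranges: [-2.72, 2.72], [-0.95, 1.95], [-1.27, 1.35], [-1.78, 2.02], [-1.46, 1.47], [-3.14, 3.14]. Speed limits (rad/s): [2.39, 2.39, 3.01, 3.14, 3.14, 3.14].

INTERFACE

Orientations are given as [roll, pitch, yaw] about the fixed x, y, z axes, in that order (R = Rz(yaw) Ry(pitch) Rx(roll)).
In Python, from cell import env, vision gives the robot as it stands. Calls block until the motion is done:
- env.move_pose(position, orientation): joint-space move of the TCP to a pose.
- env.servo_line(position, max_speed=150, attitude=None, guard=None): straight line of the TCP; attitude=None keeps the orientation; max_speed is the mean speed in mm/s. With guard (N) it stops when the force on the tool has changed by that much, and returns True; else False.
- env.move_j(angles): joint-space move.
- env.let_go() and env.grab(effort=None): open the fingers fully, or close them until they stop; effort is the grip in N (None keeps the last).
- env.hold(seconds).
- env.ik(position, orientation): joint angles nearest the present ones, or None.
- vision.get_image(name): name is "side" or "top" or "wrist"; returns the picture (400x640x3 uint8, red, green, blue); there is no depth.
- vision.camera_model(name): a dict with "camera_matrix" (3x3 intrinsics, pixels), "origin" and "rotation" of the camera in the world. Camera axes: x right, y down, z forward; pixel columns grow to the right and rows downward; lengths in mm; the calibration is good to about 2 mm. A picture is of the moment at which its call begins: read the wrist's pose just before it. camera_model takes no time and is no camera call; for the wrist camera it gives the pose at the moment of the call.
A pose or a line that the arm cannot do raises env.MotionError and nothing moves.
- env.sign_off(): hands the job in; it is judged then, once.
Readings, each from a call of its own:
- env.get_t(): time.
- env.get_joint_pos(): joint angles.
- env.get_qd(): joint speeds.
- env.get_tau(): joint torques, N m.
- env.get_tool_pos(): TCP position.
- env.get_orientation(): TCP orientation.
- env.get_ft_force(): force on the tool from outside, world axes, zero at the start.
- env.get_wrist_torque(): the same for the moment, N m.
- env.get_gripper_width(): finger opening in mm.
- env.get_gripper_force(): force on a finger pad.
Only numpy, scipy, OpenCV 4.12 (cv2) and the standard library are available. Lean on these libraries where they do the work, as an engineer would, in place of code of your own. Each camera call takes 0.05 s, during which the arm holds its last target. There are 200 camera calls.

## Working session

There is one attempt and no reset: what is moved stays moved. The work goes in short steps, each a Python script; the robot and the scene stay as the last script left them, time stands still between calls to the robot, and variables do not carry over. Pictures are saved under pics/ and viewed, at most 10 in all, crops included, and the job is handed in when it is done.

```bash
mkdir -p pics; ls; python3 - <<'E'
from cell import env, vision
import cv2
for n in ("top","side"):
    im=vision.get_image(n); cv2.imwrite(f"pics/{n}0.png",im[:,:,::-1])
    m=vision.camera_model(n); print(n,m)
print(env.get_t(),env.get_orientation(),env.get_ft_force())
E
```

```text
pics
top {'camera_matrix': array([[458.86811239,   0.        , 322.65456714],
       [  0.        , 458.86811239, 206.48460113],
       [  0.        ,   0.        ,   1.        ]]), 'origin': array([482.59866883,  54.37337273, 937.03535699]), 'rotation': array([-3.05431839, -0.02478941, -1.58769097])}
side {'camera_matrix': array([[499.66923822,   0.        , 315.23382633],
       [  0.        , 499.66923822, 197.8270908 ],
       [  0.        ,   0.        ,   1.        ]]), 'origin': array([ 197.14162737, -667.05939427,  708.2645554 ]), 'rotation': array([-2.24636704e+00,  1.94858805e-03, -5.00614116e-01])}
0.1 [-3.14010245e+00  2.39782824e-05  2.74376274e+00] [ 0.35784059  1.5222317  -0.20497261]
```

View pics/top0.png

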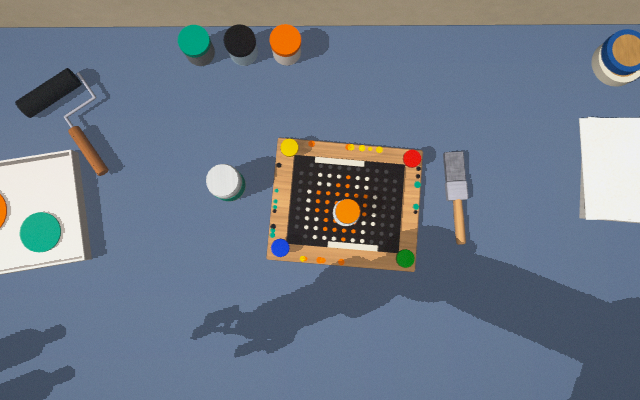

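View pics/side0.png

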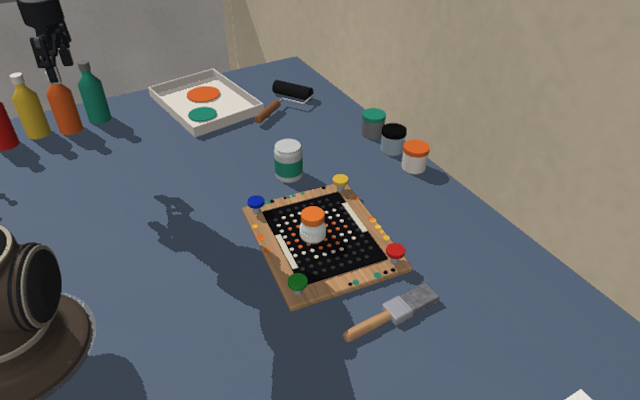

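The top view shows yellow (289,147), red (412,158), blue (280,247) and green (405,258), with the jar at (346,212). The side view shows the same four at (340,180), (396,251), (256,202) and (298,282). I'll triangulate the buttons from these two views.

```bash
cat > h.py <<'E'
import numpy as np, cv2
from scipy.spatial.transform import Rotation as R
from cell import env, vision
SEED={"top":dict(red=(412,158),yellow=(289,147),blue=(280,247),green=(405,258)),
      "side":dict(red=(396,251),yellow=(340,180),blue=(256,202),green=(298,282))}
HUE=dict(red=0,yellow=25,blue=115,green=60)
def blobs(im,hue):
    h=cv2.cvtColor(im,cv2.COLOR_RGB2HSV).astype(int)
    d=np.abs((h[...,0]-hue+90)%180-90)
    m=((d<9)&(h[...,1]>170)&(h[...,2]>60)).astype(np.uint8)
    n,l,s,c=cv2.connectedComponentsWithStats(m)
    return [(c[i],s[i,4],s[i,:4]) for i in range(1,n) if s[i,4]>40]
def ray(m,px):
    K=m["camera_matrix"]; r=np.asarray(m["rotation"])
    M=R.from_euler("xyz",r).as_matrix() if r.shape==(3,) else r
    d=M@np.linalg.solve(K,[px[0],px[1],1]); return np.asarray(m["origin"]),d/np.linalg.norm(d)
def onz(m,px,z):
    o,d=ray(m,px); return o+d*(z-o[2])/d[2]
def tri(rays):
    P=[np.eye(3)-np.outer(d,d) for _,d in rays]
    x=np.linalg.solve(sum(P),sum(p@o for p,(o,_) in zip(P,rays)))
    return x,[np.linalg.norm(p@(x-o)) for p,(o,_) in zip(P,rays)]
E
python3 - <<'E'
from h import *
np.set_printoptions(precision=1,suppress=True)
ms={n:vision.camera_model(n) for n in SEED}; im={n:vision.get_image(n) for n in SEED}
for c in HUE:
    rs=[]
    for n in SEED:
        b=min(blobs(im[n],HUE[c]),key=lambda b:np.hypot(*(b[0]-SEED[n][c])))
        print(c,n,b[0],b[1],b[2]); rs.append(ray(ms[n],b[0]))
        if n=="top": print("  on z=45:",onz(ms[n],b[0],45))
    x,e=tri(rs); print("  tri",x,np.array(e))
E
```

```text
red top [411.6 158.2] 258 [403 150  18  18]
  on z=45: [ 653.7 -146.8   45. ]
red side [394.9 250.6] 232 [386 243  19  16]
  tri [ 653.4 -147.3   39.6] [1.5 1.5]
yellow top [289.1 147.2] 265 [280 139  19  18]
  on z=45: [678.5  95.1  45. ]
yellow side [340.  179.9] 133 [333 175  15  11]
  tri [678.4  96.1  38.5] [1.6 1.6]
blue top [279.9 247.4] 245 [272 239  17  18]
  on z=45: [482.2 114.9  45. ]
blue side [255.4 201.4] 166 [248 196  16  12]
  tri [480.9 115.8  39.5] [1.4 1.4]
green top [404.9 258. ] 249 [397 250  17  18]
  on z=45: [ 457.5 -127.2   45. ]
green side [297.4 281.4] 249 [288 273  20  18]
  tri [ 456.2 -127.7   40.1] [1.3 1.3]
```

```bash
cat >> h.py <<'E'
P=dict(red=(653.5,-147.2),yellow=(678.4,95.6),blue=(481.5,115.4))
def over(c,z,p=None):
    x,y=p if p is not None else P[c]
    env.move_pose([x,y,z],[np.pi,0,np.arctan2(y,x)+np.pi/2])
E
python3 - <<'E'
from h import *
np.set_printoptions(precision=2,suppress=True)
env.grab(20); over("red",200)
m=vision.camera_model("wrist"); im=vision.get_image("wrist"); cv2.imwrite("pics/w0.png",im[:,:,::-1])
print(env.get_t(),env.get_tool_pos(),env.get_gripper_width(),m["origin"])
for b in blobs(im,0): print(b[0],b[1],b[2],onz(m,b[0],47))
env.hold(.5)
f=[]
for i in range(10): env.hold(.02); f.append(env.get_ft_force())
print(np.mean(f,0),np.std(f,0))
E
```

```text
3.7583 [ 653.65 -146.17  200.21] 0.09120787802027037 [670.61 -66.05 326.18]
[317.88 191.61] 846 [302 176  33  32] [ 651.12 -147.12   47.  ]
[-0.03  0.02  0.32] [0.39 0.58 0.43]
```

View pics/w0.png

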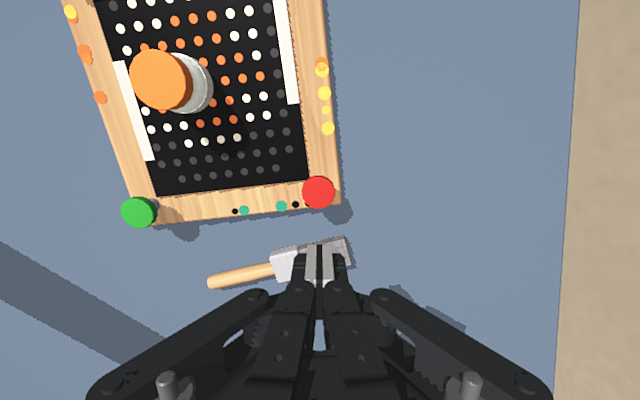

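The wrist view shows red at (318,192), with the closed fingertips near (320,265). Its position agrees with the two-view fix to about 2 mm, so I'll press red in steps while watching the force.

```bash
cat >> h.py <<'E'
def fz():
    f=[]
    for _ in range(6): env.hold(.02); f.append(env.get_ft_force()[2])
    return float(np.mean(f))
def press(c,p):
    x,y=p; env.servo_line([x,y,76],max_speed=80); env.hold(.2); f0=fz()
    hit=env.servo_line([x,y,58],max_speed=12,guard=2.4)
    zc=env.get_tool_pos()[2]; z=zc; print(c,"contact",hit,round(zc,1),"f0",round(f0,2))
    while z>max(zc-10.5,52.5):
        z-=1.5; env.servo_line([x,y,z],max_speed=15); f=fz()-f0
        print(round(env.get_tool_pos()[2],1),round(f,2),end=" | ")
        if abs(f)>5.3: break
    env.servo_line([x,y,120],max_speed=80); print("t",env.get_t())
E
python3 - <<'E'
from h import *
press("red",(652.5,-147.2))
im=vision.get_image("side"); cv2.imwrite("pics/s1.png",cv2.resize(im[150:310,220:440],None,fx=3,fy=3)[:,:,::-1])
E
```

```text
red contact True 62.2 f0 0.21
60.8 2.38 | 59.1 1.75 | 57.6 1.44 | 56.2 2.24 | 54.7 2.54 | 53.2 2.86 | 51.8 3.15 | t 10.925
```

View pics/s1.png

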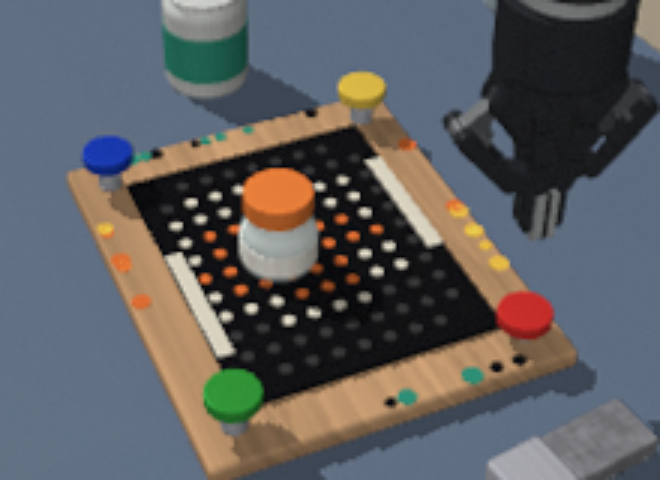

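The side view shows red lower than the other three, with everything else undisturbed. I'll measure how far it dropped, then move over yellow and check it from the wrist camera.

```bash
python3 - <<'E'
from h import *
np.set_printoptions(precision=1,suppress=True)
env.servo_line([652.5,-147.2,200],max_speed=150); over("yellow",200)
m=vision.camera_model("wrist"); im=vision.get_image("wrist")
for b in blobs(im,25): print("wrist",b[0],b[1],onz(m,b[0],47))
ms=vision.camera_model("side"); im=vision.get_image("side"); mt=vision.camera_model("top")
b=min(blobs(im,0),key=lambda b:np.hypot(*(b[0]-(395,255)))); print(b[0],b[1],tri([ray(mt,(411.6,158.2)),ray(ms,b[0])]))
print(env.get_t(),env.get_tool_pos())
E
```

```text
[394.2 254.7] 235 (array([ 653.7, -148.7,   30.3]), [np.float64(3.0218315018044537), np.float64(3.0218315018043875)])
12.725 [678.5  93.8 199.9]
```

```bash
python3 - <<'E'
from h import *
np.set_printoptions(precision=1,suppress=True)
m=vision.camera_model("wrist"); im=vision.get_image("wrist"); cv2.imwrite("pics/w1.png",im[:,:,::-1])
for h in (20,25,30):
  h_=cv2.cvtColor(im,cv2.COLOR_RGB2HSV).astype(int)
  for b in blobs(im,h): print(h,b[0],b[1],onz(m,b[0],47))
print(env.get_tool_pos())
E
```

```text
20 [536.9 220.2] 333 [916.7  92.7  47. ]
20 [529.7 220.9] 47 [909.2  90.9  47. ]
[678.6  93.7 200. ]
```

View pics/w1.png

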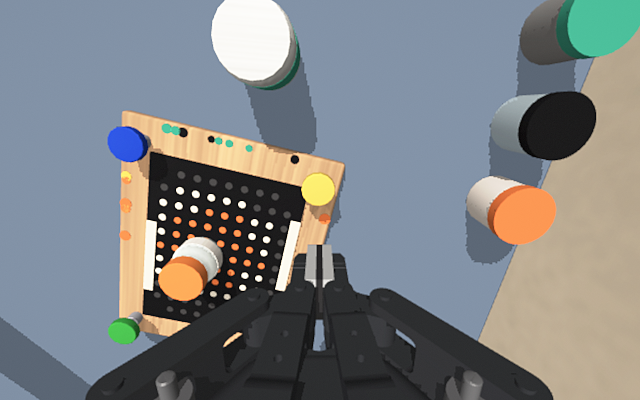

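Yellow sits at (318,189) in the wrist view, nearly the same spot red had, so the arm is aligned. It only missed the mask on saturation. Pressing it now, then moving over blue.

```bash
python3 - <<'E'
from h import *
np.set_printoptions(precision=1,suppress=True)
print(onz(vision.camera_model("wrist"),(318,189),47))
press("yellow",(678,95.3))
env.servo_line([678,95.3,200],max_speed=150); over("blue",200)
m=vision.camera_model("wrist"); im=vision.get_image("wrist")
for b in blobs(im,115): print("wrist",b[0],b[1],onz(m,b[0],47))
im=vision.get_image("side"); print("side yellow",[b[0] for b in blobs(im,25) if abs(b[0][0]-340)<15], "blue",[b[0] for b in blobs(im,115)])
cv2.imwrite("pics/s2.png",cv2.resize(im[150:310,220:440],None,fx=3,fy=3)[:,:,::-1])
print(env.get_t(),env.get_tool_pos())
E
```

```text
[675.9  95.2  47. ]
yellow contact True 62.2 f0 -0.1
60.8 3.26 | 59.1 2.27 | 57.6 1.76 | 56.2 2.43 | 54.7 2.92 | 53.2 3.13 | 51.7 3.64 | t 19.275
wrist [317. 190.] 841 [478.7 115.5  47. ]
side yellow [array([340. , 183.8])] blue [array([255.4, 201.4])]
20.8667 [483.  115.4 199.7]
```

View pics/s2.png

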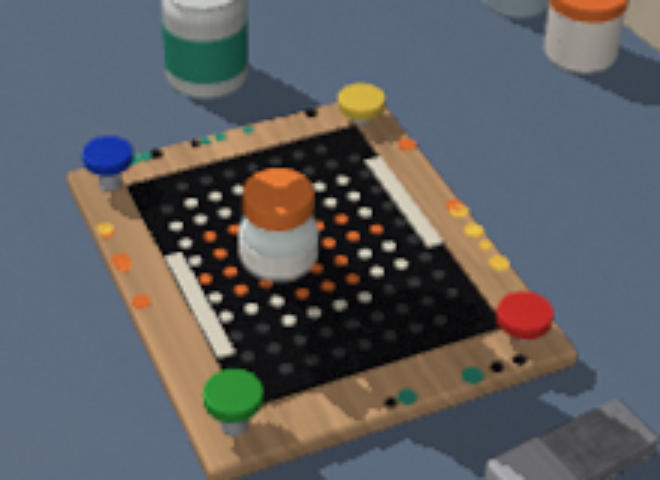

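Yellow at about (361,100) in the crop is now down like red, while blue and green are still up and nothing else has moved. Next I'll press blue.

```bash
python3 - <<'E'
from h import *
press("blue",(480.5,115.4))
env.servo_line([480.5,115.4,250],max_speed=150); env.hold(.5)
im=vision.get_image("top"); cv2.imwrite("pics/t3.png",im[:,:,::-1])
im=vision.get_image("side")
for c in HUE:
    print(c,[b[0].round(1) for b in blobs(im,HUE[c]) if np.hypot(*(b[0]-SEED["side"][c]))<15])
cv2.imwrite("pics/s3.png",cv2.resize(im[150:310,220:440],None,fx=3,fy=3)[:,:,::-1])
print(env.get_t(),env.get_tool_pos())
E
```

```text
blue contact True 62.3 f0 -0.4
60.7 2.14 | 59.2 1.38 | 57.7 1.6 | 56.3 1.79 | 54.8 2.85 | 53.3 3.22 | 51.7 2.86 | t 27.3667
red [array([394.3, 254.7])]
yellow [array([339.9, 183.7])]
blue [array([255.7, 205.3])]
green [array([297.5, 281.5])]
28.9833 [480.51303092 115.40794388 249.9843403 ]
```

View pics/s3.png

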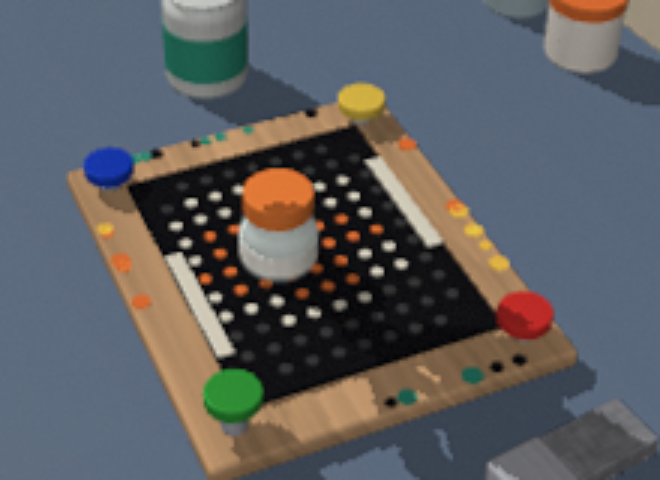

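Red, yellow and blue have each dropped about 4 px, roughly 9–10 mm. Green has not moved, the other things are undisturbed and the arm is clear, so I'm handing in.

```bash
python3 -c "
from cell import env
print(env.sign_off())"
```

```text
the job is handed in; nothing more can be done
None
```

I pressed red, then yellow, then blue, each about 10 mm down by the arm's travel and the side camera; green is still up, nothing else visibly moved, and the job was handed in at about 29 s with the arm clear (no verdict was returned).

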